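Refit the filter cover of a nebuliser compressor

ROBOT

A 6-joint arm with a two-finger parallel gripper is mounted at the origin on the work surface. World frame = base frame: x ahead of the robot, y to its left, z up, the work surface at z = 0. Lengths are in m, angles in degrees, forces in N, time in s.
With the tool pointing down it reaches from about 0.25 to 0.775 m from the base axis. Payload 4 kg.
Tool frame: the origin (TCP) lies on the centre line of the jaws, within the pads' length; the fingertips stand 8 mm ahead of it and the grasp point (between the pads) lies 11 mm behind it (arm.tcp_to_tips is the distance from the TCP to the fingertips, in m); z points along the fingers, y is the line along which they close (so a half turn about z gives the same grasp; the last joint's range is limited). The gripper opens to 94 mm and grips with 3 to 60 N. Pads are 16 mm wide; open, the fingers measure 119 mm over their backs; the gripper's body (75 mm by 177 mm) begins 78 mm behind the grasp point.
Start: joints at [57.233, 4.996, 78.535, -0, 96.463, -5.907], TCP at [0.249, 0.491, 0.214] pointing down, gripper open.
Joint ranges: [-177.83, 177.83], [-43.37, 116.18], [15.69, 146.23], [-61.86, 241.86], [9.47, 152.12], [-147.06, 147.06]. Speed limits (degrees/s): [159.86, 159.86, 180, 180, 180, 180].

INTERFACE

Orientations are given as [roll, pitch, yaw] about the fixed x, y, z axes, in that order (R = Rz(yaw) Ry(pitch) Rx(roll)).
In Python, from rig import arm, get_image, ticket, models gives the robot as it stands.
- The arm moves only by the tool servo_tool, never from a script. Its argument "targets" is one flat list of numbers, 5 for each row, row after row: the finger opening in m, from 0 to 0.094, then the shift along the world's x, y, z in m, then the turn about the world's z in degrees. In form: [grip, tx, ty, tz, turn, grip, tx, ty, tz, turn, ...]. A call has exactly 10 rows; each row is the pose to reach, as a shift and turn from the pose commanded when the call began; what a row does not reach only later rows make up. A row lasts 1/10 s, in which the tool goes at most 50 mm and 8.59 degrees, less where a joint would pass 70% of its speed; a pose out of reach is approached as far as the arm can. A call with a gripper value outside its range is refused whole. The fingers move at their own pace and stop on an object; "grip_force" is the grip in N (left out, the last holds). Time passes only in rows, so rows that repeat a pose let the fingers close, or fill a call up. It gives the time, the measured TCP pose, the force, the opening and the grip force at its end, in the units of the state.
- arm.observe(): the state, without advancing time (a new reading comes with each control period).
- get_image(name): name is "scene" or "top"; returns a dict with "color" (480x640x3 uint8, red, green, blue), "depth" (480x640 float32, m along the optical axis (not along the pixel's ray), 0 where there is no reading), "intrinsics" (3x3 intrinsics, pixels), "rvec" (rotation vector, rad) and "tvec" (3), from world to camera coordinates, as OpenCV has them. Camera axes: x right, y down, z forward; pixel columns grow to the right and rows downward; lengths in m; the calibration is good to about 2 mm. A picture is of the moment at which its call begins.
- ticket.close_job(): hands the job in; it is judged then, once.
Trained networks look in the newest picture that a camera, given by its name, has taken for a name from the list of things; names that differ only in an ending like _2 or _b are one class to them, and where a whole thing is asked for, a point or a joint stands for the part that bears it (a point fixed in the world has none). Each returns a list of dicts, best first, with "conf" (0 to 1); they miss things now and then, are a little off and sometimes report something else, mostly with a low value. They report only what shows in the picture. A call takes as long as a camera call. They do not tell look-alikes from the thing itself.
- models.look_for(camera, label): "location" ([x, y, z] in m, in world coordinates, good to about 4 mm: the middle of the surface that is visible of it).
- models.mark_of(camera, label): "location" ([x, y, z] in m, in world coordinates, good to about 4 mm: a listed point, or the origin of a listed thing).
The state is a dict: "clock": time; "qpos": joint angles; "joint_velocities": joint speeds; "joint_torque": joint torques, N m; "tcp_pos": TCP position; "tcp_rot": TCP orientation; "wrist_force": force on the tool from outside, world axes, zero at the start; "wrist_torque": the same for the moment, N m; "width": opening from 0.0 (shut) to 1.0 (fully open); "gripper_force": force on a finger pad.
Only numpy, scipy, OpenCV 4.12 (cv2) and the standard library are available. Lean on these libraries where they do the work, as an engineer would, in place of code of your own. Each camera call takes 0.05 s, during which the arm holds its last target. There are 200 camera calls.

TASK

Put the loose filter cover back on the nebuliser compressor: holding it tilted, hook its blue lip under the blue ledge at one end of the filter bay (feel for where the bay's carrier stands), then swing the other end down and press gently until the green catch snaps over it and the cover is fully home and level. Do not force it or squash the springy orange seal behind the ledge (touch it only lightly), let go of it at the end, and leave the other things on the desk where they are.

Things in the scene. Friction and masses are not known exactly. Their poses are not given: they have to be found in the camera images.
- unit: White nebuliser compressor, fixed, 250 (x) x 180 (y) x 76 mm high; origin at the centre of its underside, z up; all unit_ points share its axes. A grey filter carrier (rails, blue ledge, seal, far wall, green catch, all as one) stands in a well in its top, up to 13 mm off the nominal places given here along x, either way: not measured, look or feel for it. It does not shift when touched or pressed, and is true in y and z.
- unit_seat (a point): Unit x 0, y 0, z 68 mm: where the cover's origin is when seated, with the carrier at its nominal place. The rails that carry the cover have their tops at this height, |y| 30 to 46 mm, along the whole bay. Side guides at y +-42.5 mm reach up to z 77 mm (2.5 mm play each side). Between the rails it is open down to z 60 mm or lower.
- unit_ledge (a point): Middle of the lower free edge of the blue ledge, nominal (really up to 13 mm off along x): unit x -63.5, z 74 mm. The ledge is 5 mm thick (top z 79 mm), 92 mm wide, and reaches from here to -x over the pocket for the cover's lip. The pocket ends at the orange rubber seal, 11 mm in from this edge (nominally x -74.5 mm).
- unit_far (a point): Middle of the top of the bay's far wall (its inner face), nominal (really up to 13 mm off along x, with the ledge): unit x +56.5, z 73 mm. Between seal and far wall the seated cover with its lip has only 3 mm of play along x, so it cannot go in flat, and goes down only if its lip is nearly at the seal.
- seal (a joint): Springy orange rubber seal strip at the end of the pocket, behind the ledge, 56 mm wide, z 58 to 73 mm of the unit: what the lip meets when pushed in. Value in m: how far it is squeezed towards -x; 0 at rest, 2 N starts it, then 2 N per mm; past 2.5 mm (7 N) it is damaged.
- catch (a joint): Green spring catch at the bay's +x end, a wedge 26 mm wide, tip nominally at unit x +52, z 78.6 mm, about 3 mm over the seated cover's far edge; its upper face slopes at 60 degrees up to z 87 mm. Value in m: 0 at rest (up to 0.002 when snapped over the cover), grows as it is pushed to +x. 3 to 7 N down on the cover's far edge makes it give way and snap.
- cover: Loose white filter cover, 0.1 to 0.2 kg, flat on the desk, grip up. Plate 110 (x) x 80 (y) x 8 mm; origin at the centre of its underside, z up. Blue lip 18 long, 48 wide, 4 mm thick, flush with the underside, sticks out of the -x edge (x -55 to -73 mm). Blue grip block on top 26 (x) x 24 (y) mm, z 8 to 44 mm, centred at x +20 mm. When seated its axes agree with the unit's.
- cover_lip (a point): Middle of the lip's tip at the underside: x -73, z 0 mm of the cover; cover's axes.
- cover_far (a point): Middle of the cover's far lower edge, the one that goes under the catch: x +55, z 0 mm of the cover; cover's axes.
- cover_grip (a point): Place to pinch the grip block: x +20, z 33 mm of the cover (25 mm above the plate's top); cover's axes.
- carton: Blue carton of gloves, 65 x 120 x 75 mm, origin under its centre; bystander.
- pills: Amber pill jar, 48 mm across, 85 mm tall, origin under its centre; bystander.
- pencup: Steel pen cup, 76 mm across, 100 mm tall, origin under its centre; bystander.
- stapler: Black stapler, 32 x 120 x 38 mm, origin under its centre; bystander.
Things that resemble listed ones, but are neither listed nor needed, are in the scene too. There is more than one size of the cover; the job needs the smallest.

How it is judged:
By the outcome, as a careful person would: the job done as asked, in the order asked, and still so for the second after the job is handed in, with the robot touching nothing.
It also fails if it takes over 51 s, if anything falls off the work surface, if the arm or the gripper's body presses on something with over 40 N, if the wrist force passes 120 N, or if a joint passes its speed limit or range.

## Working session

There is one attempt and no reset: what is moved stays moved. The work goes in short steps, Python scripts to look and compute and a tool call to move; the robot and the scene stay as the last step left them, time stands still between calls to the robot, and variables do not carry over. Pictures are saved under pics/ and viewed, at most 10 in all, crops included, and the job is handed in when it is done.

Besides the shell and the picture viewer there is one more tool, called as name(argument=value, ...) on one line, values as JSON. servo_tool: Moves the arm, as the interface text tells. Its arguments: {"type":"object","properties":{"targets":{"type":"array","items":{"type":"number"}},"grip_force":{"type":"number"}},"required":["targets"]}

```bash
mkdir -p pics; ls; cat > h.py <<'E'
import numpy as np, cv2
from rig import arm, get_image, ticket, models
def shot(n):
    im=get_image(n); return im
def save(im,name,box=None,scale=1):
    c=im["color"][...,::-1]
    if box: c=c[box[1]:box[3],box[0]:box[2]]
    if scale!=1: c=cv2.resize(c,None,fx=scale,fy=scale,interpolation=cv2.INTER_CUBIC)
    cv2.imwrite("pics/"+name,c)
def cloud(im):
    K=im["intrinsics"];R,_=cv2.Rodrigues(np.array(im["rvec"],float));t=np.array(im["tvec"],float).ravel()
    v,u=np.mgrid[0:480,0:640];d=im["depth"]
    P=np.stack([(u-K[0,2])/K[0,0]*d,(v-K[1,2])/K[1,1]*d,d],-1)
    W=(P-t)@R
    W[d==0]=np.nan
    return W
def proj(im,p):
    q,_=cv2.projectPoints(np.array(p,float).reshape(-1,3),np.array(im["rvec"],float),np.array(im["tvec"],float),im["intrinsics"],None)
    return q.reshape(-1,2)
E
python3 - <<'E'
from h import *
a=shot("scene");b=shot("top")
save(a,"scene0.png");save(b,"top0.png")
for cam,im in (("scene",a),("top",b)):
  for l in ["unit","unit_seat","unit_ledge","unit_far","cover","cover_lip","cover_far","cover_grip","catch","seal"]:
    r=models.mark_of(cam,l) if l not in("catch","seal") else models.look_for(cam,l)
    print(cam,l,[(np.round(x["location"],3).tolist(),round(x["conf"],2),proj(im,x["location"]).astype(int).ravel().tolist()) for x in r[:4]])
print(arm.observe())
E
```

```text
pics
scene unit [([0.479, 0.135, 0.001], 0.74, [333, 245]), ([0.514, -0.145, -0.0], 0.57, [270, 189]), ([0.782, 0.102, -0.004], 0.33, [238, 292])]
scene unit_seat [([0.514, -0.143, 0.067], 0.9, [269, 175]), ([0.751, -0.016, -0.004], 0.67, [225, 256])]
scene unit_ledge [([0.449, -0.152, 0.073], 0.94, [285, 162])]
scene unit_far [([0.571, -0.134, 0.071], 0.62, [254, 185])]
scene cover [([0.282, 0.53, -0.002], 0.91, [480, 308]), ([0.541, 0.177, -0.004], 0.76, [325, 266]), ([0.326, 0.214, 0.0], 0.72, [392, 237]), ([0.761, 0.244, -0.001], 0.15, [273, 326])]
scene cover_lip [([0.248, 0.272, -0.003], 0.87, [425, 238]), ([0.307, 0.434, 0.003], 0.79, [449, 287])]
scene cover_far [([0.39, 0.162, 0.002], 0.79, [363, 235]), ([0.264, 0.608, -0.002], 0.62, [506, 326]), ([0.588, 0.203, -0.004], 0.59, [316, 281])]
scene cover_grip [([0.349, 0.198, 0.044], 0.74, [383, 229]), ([0.559, 0.184, 0.029], 0.65, [321, 265]), ([0.273, 0.557, 0.048], 0.59, [494, 306]), ([0.78, 0.102, -0.005], 0.38, [238, 292])]
scene catch []
scene seal [([0.781, 0.113, 0.03], 0.35, [239, 289])]
top unit [([0.516, -0.143, -0.0
[... 950 characters left out ...]
 [441, 252])]
{'clock': 1.1, 'qpos': array([ 5.72359417e+01,  4.99648221e+00,  7.85357133e+01,  3.61812363e-04,
        9.64633733e+01, -5.90736501e+00]), 'joint_velocities': array([ 0.00488289, -0.05335415,  0.0159369 , -0.0792699 ,  0.03400047,
       -0.05524652]), 'joint_torque': array([ 2.36386842e-05, -3.40059543e+01, -3.02601922e+01,  7.17849308e-02,
        2.39143241e-02, -1.06201614e-05]), 'tcp_pos': array([0.2484798 , 0.49068696, 0.21349966]), 'tcp_rot': array([1.79995555e+02, 9.84566812e-05, 1.53143347e+02]), 'wrist_force': array([0.21699718, 0.18526281, 0.4234456 ]), 'wrist_torque': array([-0.06921397, -0.0176511 , -0.0245597 ]), 'gripper_force': 0.0, 'width': 1.002176013933809}
```

View pics/scene0.png

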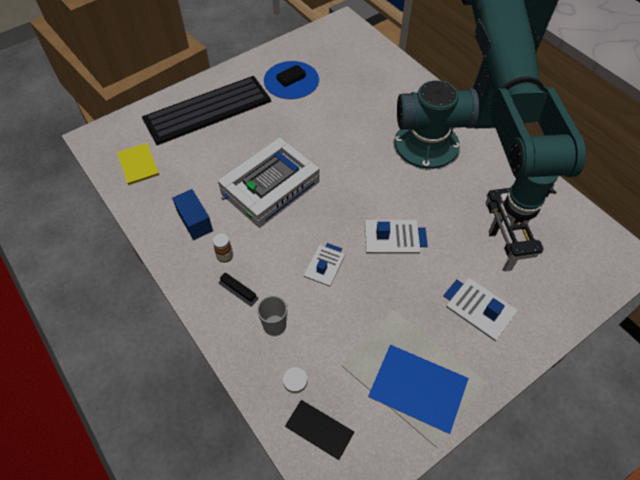

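View pics/top0.png

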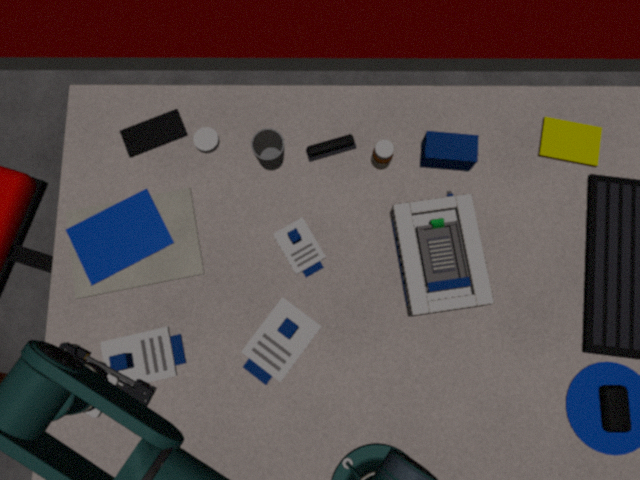

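Three covers show: scene pixels (325,264), (394,236) and (480,307). The one at (325,264), top (299,245), has the shortest lip-to-far distance (about 125 mm; the others are about 180 mm), so it fits. I'll confirm it in a crop and measure it and the unit.

```bash
python3 - <<'E'
from h import *
for n in ("scene","top"):
    im=shot(n);W=cloud(im);c=im["color"].astype(int);r,g,b=c[...,0],c[...,1],c[...,2]
    x,y,z=W[...,0],W[...,1],W[...,2]
    near=(np.hypot(x-.54,y-.175)<.09)
    def rect(m,lab):
        p=W[m][:,:2].astype(np.float32)*1000
        if len(p)<5: print(n,lab,"few",len(p));return
        (cx,cy),(w,h),a=cv2.minAreaRect(p); print(n,lab,len(p),"c",round(cx,1),round(cy,1),"wh",round(w,1),round(h,1),"a",round(a,1),"mean",p.mean(0).round(1),"z",np.median(W[m][:,2]).round(4))
    blue=(b>1.6*r)&(b>60)
    white=(r>120)&(abs(r-b)<40)
    rect(near&(z>.038)&(z<.055),"block")
    rect(near&(z>.004)&(z<.013),"plate+lip")
    rect(near&blue&(z<.012)&(z>-.003),"lip")
    nu=(abs(x-.515)<.16)&(abs(y+.143)<.13)
    rect(nu&(z>.071)&(z<.081),"unit top")
    rect(nu&blue&(z>.07),"ledge")
    green=(g>1.5*r)&(g>1.3*b)&(g>50)
    rect(nu&green,"catch")
    u0=np.array([.515,-.144]);
    if n=="top":
        A=im["color"][180:330,380:510,::-1];B=im["color"][205:290,260:340,::-1]
        A=cv2.resize(A,(520,600),interpolation=cv2.INTER_CUBIC);B=cv2.resize(B,(270,287));B=cv2.copyMakeBorder(B,0,313,0,0,cv2.BORDER_CONSTANT)
        cv2.imwrite("pics/crop1.png",np.hstack([A,B]))
E
```

```text
scene block 75 c 560.3 187.1 wh 29.7 25.1 a 27.9 mean [560.8 187.9] z 0.0437
scene plate+lip 899 c 540.1 178.5 wh 165.6 176.1 a 80.1 mean [540.7 175.8] z 0.007
scene lip 52 c 506.0 156.1 wh 69.1 45.4 a 33.6 mean [486.7 141.4] z 0.0037
scene unit top 2337 c 515.3 -141.0 wh 254.5 186.2 a 8.9 mean [ 517.6 -137.2] z 0.0754
scene ledge 167 c 499.7 -130.0 wh 159.6 95.0 a 24.6 mean [ 453.7 -153. ] z 0.0782
scene catch 78 c 595.9 -115.3 wh 121.1 33.4 a 56.4 mean [ 590.6 -124.5] z 0.0815
top block 116 c 558.1 184.1 wh 26.9 23.3 a 29.4 mean [557.3 183.7] z 0.0431
top plate+lip 1495 c 541.9 178.6 wh 172.3 172.7 a 22.8 mean [535.7 172.3] z 0.0076
top lip 123 c 486.3 142.9 wh 15.9 44.1 a 29.5 mean [486.1 142.9] z 0.0033
top unit top 5430 c 512.7 -144.5 wh 250.2 181.1 a 8.5 mean [ 506.2 -145.2] z 0.0753
top ledge 372 c 444.0 -154.8 wh 20.2 92.2 a 8.3 mean [ 443.6 -154.3] z 0.0781
top catch 111 c 577.7 -133.4 wh 19.7 27.9 a 6.5 mean [ 577.7 -133.3] z 0.0831
```

View pics/crop1.png

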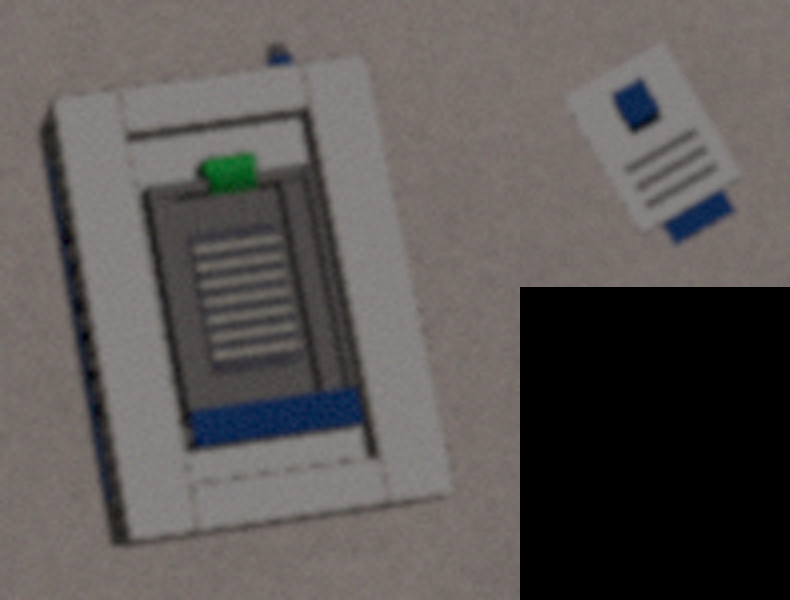

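The crop confirms it: the small cover has its lip at top px (312,268), and its 110 mm plate makes it the smallest. The unit's blue ledge is at px (445,286) and the green catch at (437,223). The carrier looks about 4 mm off towards +x. Moving above the grip.

servo_tool(targets=[0.094,0.035,-0.034,-0.012,7,0.094,0.07,-0.068,-0.024,14,0.08,0.105,-0.102,-0.036,21,0.07,0.14,-0.136,-0.048,28,0.06,0.175,-0.17,-0.06,35,0.06,0.21,-0.205,-0.072,42,0.06,0.245,-0.24,-0.084,49,0.06,0.28,-0.275,-0.096,56.6,0.06,0.3105,-0.3057,-0.11,56.6,0.06,0.3105,-0.3057,-0.12,56.6], grip_force=5)

```text
clock: 2.2
tcp_pos: [0.5621, 0.1802, 0.0921]
tcp_rot: [-179.9, -0.0, -150.6]
wrist_force: [0.3, 0.7, -0.1]
width: 0.637
gripper_force: 0.0
```

servo_tool(targets=[0.06,0,0,0,0,0.06,0,0,-0.03,0,0.06,0,0,-0.06,0,0.06,0,0,-0.0715,0,0.06,0,0,-0.0715,0,0.02,0,0,-0.0715,0,0.02,0,0,-0.0715,0,0.02,0,0,-0.0715,0,0.02,0,0,-0.0715,0,0.02,0,0,-0.0715,0], grip_force=5)

```text
clock: 3.2
tcp_pos: [0.5596, 0.1849, 0.0227]
tcp_rot: [-180.0, 0.1, -150.3]
wrist_force: [-0.9, 1.0, 2.3]
width: 0.261
gripper_force: 5.0
```

servo_tool(targets=[0.02,0,0,0.015,0,0.02,0,0,0.03,0,0.02,0,0,0.05,0,0.02,0,0,0.07,0,0.02,0,0,0.09,0,0.02,0,0,0.11,0,0.02,0,0,0.12,0,0.02,0,0,0.12,0,0.02,0,0,0.12,0,0.02,0,0,0.12,0], grip_force=5)

```text
clock: 4.2
tcp_pos: [0.5582, 0.1848, 0.1405]
tcp_rot: [179.9, -0.1, -150.3]
wrist_force: [0.5, 1.2, -2.3]
width: 0.25
gripper_force: 5.0
```

```bash
python3 - <<'E'
from h import *
im=shot("scene");W=cloud(im);save(im,"lift.png",(240,160,440,310),4)
print(arm.observe()["wrist_force"],arm.observe()["wrist_torque"])
for n in("scene","top"):
    if n=="top": im=shot(n);W=cloud(im)
    p=W.reshape(-1,3);t=arm.observe()["tcp_pos"]
    a=np.radians(29.7);d=p-t;X=d[:,0]*np.cos(a)+d[:,1]*np.sin(a);Y=-d[:,0]*np.sin(a)+d[:,1]*np.cos(a)
    m=(abs(Y)<.04)&(p[:,2]>.03)&(X>-.12)&(X<.05)
    for lo in np.arange(-.11,.05,.01):
        s=m&(X>=lo)&(X<lo+.01)&(d[:,2]<.01)
        if s.sum()>5: print(n,round(lo+.005,3),s.sum(),np.percentile(d[s,2],[10,50,90]).round(4))
E
```

```text
[ 0.73122063 -0.41385964 -1.64828089] [ 0.06328608 -0.05159726 -0.0675235 ]
scene -0.085 17 [-0.0229 -0.0178 -0.0153]
scene -0.065 7 [-0.0191 -0.0168 -0.0137]
scene -0.055 24 [-0.0183 -0.0143 -0.0123]
scene -0.045 14 [-0.0184 -0.0166 -0.0122]
scene -0.035 30 [-0.0182 -0.0144 -0.0113]
scene -0.025 30 [-0.0188 -0.0146 -0.0114]
scene -0.015 26 [-0.0186 -0.0155 -0.012 ]
scene -0.005 35 [-0.0191 -0.0151 -0.0123]
scene 0.005 69 [-0.0173 -0.0137  0.0019]
scene 0.015 146 [-0.0189 -0.0129  0.0052]
scene 0.025 100 [-0.0188 -0.0156 -0.0119]
scene 0.035 92 [-0.0231 -0.0162 -0.0119]
top -0.095 28 [-0.0217 -0.0191 -0.0159]
top -0.085 101 [-0.0221 -0.0192 -0.0169]
top -0.075 161 [-0.0205 -0.0161 -0.0128]
top -0.065 169 [-0.0178 -0.0149 -0.0121]
top -0.055 181 [-0.0184 -0.0156 -0.0122]
top -0.045 171 [-0.0183 -0.0155 -0.0126]
top -0.035 173 [-0.0177 -0.0148 -0.0122]
top -0.025 169 [-0.0183 -0.0156 -0.0124]
top -0.015 157 [-0.0182 -0.015  -0.0056]
top -0.005 9 [-0.0185 -0.0152 -0.0132]
top 0.025 19 [-0.0172 -0.0153 -0.0119]
top 0.035 6 [-0.0165 -0.0157 -0.0137]
```

View pics/lift.png

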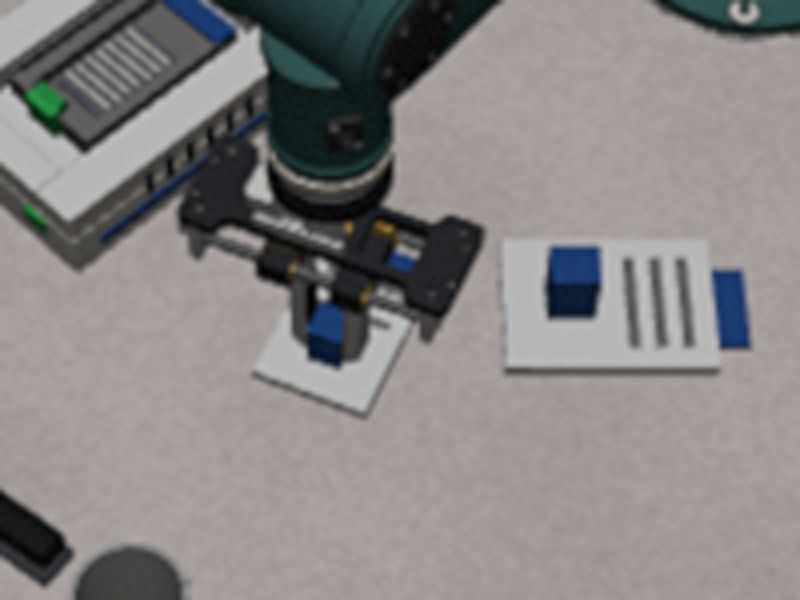

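The cover is held level; top depth shows the plate top 15 mm under the TCP. The tool can't tilt, so I'll tilt the cover in the pinch by pressing its far underside on the unit's -x end rim, lip overhanging. Going there.

servo_tool(targets=[0.02,-0.01,-0.018,0,-1,0.02,-0.03,-0.055,0,-3,0.02,-0.052,-0.098,0,-6,0.02,-0.074,-0.141,0,-9,0.02,-0.096,-0.184,0,-12,0.02,-0.118,-0.227,0,-15,0.02,-0.14,-0.27,0,-18,0.02,-0.162,-0.31,0,-20,0.02,-0.177,-0.338,-0.01,-21.1,0.02,-0.183,-0.3494,-0.025,-21.1], grip_force=8)

```text
clock: 5.3
tcp_pos: [0.375, -0.167, 0.1173]
tcp_rot: [-179.9, 0.1, -171.6]
wrist_force: [-0.5, 0.7, -1.1]
width: 0.255
gripper_force: 8.0
```

servo_tool(targets=[0.02,0,0,0,0,0.02,0,0,0,0,0.02,0,0,-0.005,0,0.02,0,0,-0.01,0,0.02,0,0,-0.015,0,0.02,0,0,-0.02,0,0.02,0,0,-0.025,0,0.02,0,0,-0.027,0,0.02,0,0,-0.029,0,0.02,0,0,-0.029,0], grip_force=5)

```text
clock: 6.3
tcp_pos: [0.3755, -0.1641, 0.0893]
tcp_rot: [180.0, -0.1, -171.3]
wrist_force: [-6.4, 2.7, 8.0]
width: 0.253
gripper_force: 12.2
```

```bash
cat > tilt.py <<'E'
from h import *
# fit plane of the plate top near tool, tilt in the unit frame
def tilt(yaw=8.6,cams=("scene","top")):
    o=arm.observe();t=o["tcp_pos"];print("clk",round(o["clock"],2),"tcp",t.round(4),"yaw",round(o["tcp_rot"][2],2),"F",o["wrist_force"].round(2),"w",round(o["width"],3))
    a=np.radians(yaw);u0=np.array([.5145,-.1435])
    ux=(t[:2]-u0)@[np.cos(a),np.sin(a)];uy=(t[:2]-u0)@[-np.sin(a),np.cos(a)];print("tcp unit",ux.round(4),uy.round(4))
    for n in cams:
        im=shot(n);p=cloud(im).reshape(-1,3);c=im["color"].reshape(-1,3).astype(int)
        d=p-t;X=d[:,0]*np.cos(a)+d[:,1]*np.sin(a);Y=-d[:,0]*np.sin(a)+d[:,1]*np.cos(a);Z=d[:,2]
        m=(c.min(1)>90)&(abs(Y)<.038)&(X>-.078)&(X<.04)&(Z<.015)&(Z>-.06)&(p[:,2]>.02)
        if m.sum()<30: print(n,"few");continue
        f=np.polyfit(X[m],Z[m],1)
        for _ in range(5):
            k=m&(abs(Z-np.polyval(f,X))<.004); f=np.polyfit(X[k],Z[k],1)
        print(n,"tilt",np.degrees(np.arctan(f[0])).round(1),"top z at X0 rel tcp",f[1].round(4),k.sum(), "X range",X[k].min().round(3),X[k].max().round(3))
        b=(c[:,2]>1.6*c[:,0])&(c[:,2]>50)&(abs(Y)<.03)&(X<-.06)&(X>-.12)&(p[:,2]>.02)&(Z<0)
        if b.sum()>5: print(n,"lip X",np.percentile(X[b],[5,50,95]).round(4),"Z",np.percentile(Z[b],[5,50,95]).round(4),b.sum())
    return im
E
python3 -c "
from tilt import *
tilt()"
```

```text
clk 6.3 tcp [ 0.3755 -0.1641  0.0893] yaw -171.34 F [-6.41  2.69  8.  ] w 0.253
tcp unit -0.1405 0.0004
scene tilt 15.5 top z at X0 rel tcp -0.0106 261 X range -0.074 0.038
scene lip X [-0.0874 -0.084  -0.079 ] Z [-0.0403 -0.039  -0.033 ] 13
top tilt 15.6 top z at X0 rel tcp -0.0098 208 X range -0.075 0.019
top lip X [-0.0885 -0.0829 -0.0766] Z [-0.041  -0.0375 -0.0343] 59
```

Tilted 15.5°, about what is needed. Lifting and moving over the bay, then measuring cover and bay in the same picture.

servo_tool(targets=[0.02,0,0,0.01,0,0.02,0,0,0.03,0,0.02,0,0,0.05,0,0.02,0.02,0.003,0.06,0,0.02,0.055,0.008,0.06,0,0.02,0.095,0.014,0.06,0,0.02,0.135,0.02,0.06,0,0.02,0.16,0.0235,0.06,0,0.02,0.1728,0.025,0.06,0,0.02,0.1728,0.025,0.06,0], grip_force=8)

```text
clock: 7.4
tcp_pos: [0.5497, -0.1392, 0.1473]
tcp_rot: [180.0, -0.0, -171.3]
wrist_force: [-0.5, 0.3, -1.5]
width: 0.256
gripper_force: 13.2
```

servo_tool(targets=[0.02,0,0,0,0,0.02,0,0,0,0,0.02,0,0,0,0,0.02,0,0,0,0,0.02,0,0,0,0,0.02,0,0,0,0,0.02,0,0,0,0,0.02,0,0,0,0,0.02,0,0,0,0,0.02,0,0,0,0])

```text
clock: 8.4
tcp_pos: [0.5488, -0.1394, 0.1479]
tcp_rot: [180.0, -0.0, -171.4]
wrist_force: [-0.1, -0.5, -1.4]
width: 0.254
gripper_force: 13.2
```

```bash
sed -i 's/\.5145,-\.1435/.5127,-.1445/; s/yaw=8.6/yaw=8.7/' tilt.py; python3 - <<'E'
from tilt import *
im=tilt()
save(im,"top2.png",(380,180,510,330),4)
p=cloud(im);c=im["color"].astype(int);a=np.radians(8.7);d=p[...,:2]-[.5127,-.1445]
X=d@[np.cos(a),np.sin(a)];Y=d@[-np.sin(a),np.cos(a)]
b=(c[...,2]>1.6*c[...,0])&(c[...,2]>50)&(abs(p[...,2]-.079)<.006)&(X<-.04)&(X>-.1)&(abs(Y)<.055)
r,g,bl=c[...,0],c[...,1],c[...,2]
gr=(g>1.5*r)&(g>1.3*bl)&(g>50)&(abs(X)<.1)
print("ledge X",np.percentile(X[b],[2,5,50,95,98]).round(4),"Y",np.percentile(Y[b],[2,50,98]).round(4),b.sum())
if gr.sum(): print("catch X",np.percentile(X[gr],[5,50,95]).round(4),"Y",np.percentile(Y[gr],[5,50,95]).round(4),gr.sum())
E
```

```text
clk 8.4 tcp [ 0.5488 -0.1394  0.1479] yaw -171.36 F [-0.07 -0.46 -1.39] w 0.254
tcp unit 0.0365 -0.0004
scene tilt 15.6 top z at X0 rel tcp -0.0107 315 X range -0.076 0.036
scene lip X [-0.113  -0.1046 -0.0796] Z [-0.0752 -0.0685 -0.0352] 91
top tilt 15.7 top z at X0 rel tcp -0.0103 431 X range -0.074 0.032Traceback (most recent call last):
  File "<stdin>", line 9, in <module>
    return _quantile_unchecked(
        a, q, axis, out, overwrite_input, method, keepdims, weights)
    return _ureduce(a,
                    func=_quantile_ureduce_func,
    ...<5 lines>...
                    overwrite_input=overwrite_input,
                    method=method)
    r = func(a, **kwargs)
    result = _quantile(arr,
                       quantiles=q,
    ...<2 lines>...
                       out=out,
                       weights=wgt)
    slices_having_nans = np.isnan(arr[-1, ...])
                                  ~~~^^^^^^^^^
IndexError: index -1 is out of bounds for axis 0 with size 0
```

View pics/top2.png

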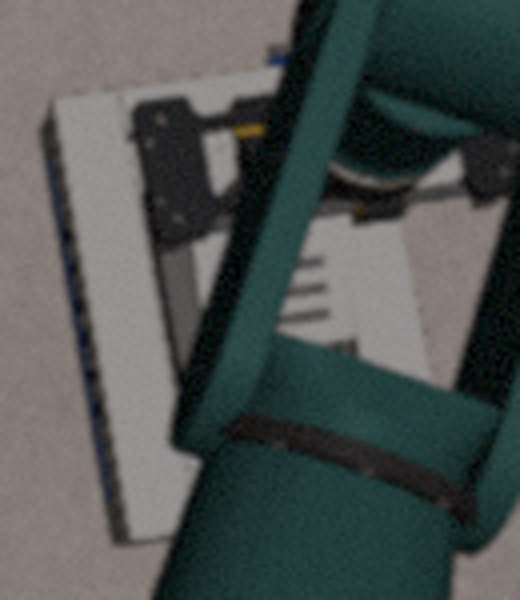

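The top view is blocked by the arm; scene depth gives tilt 15.6°, so the lip tip is about 92 mm behind and 44 mm below the TCP. Lowering in front of the ledge, feeling for the rails.

servo_tool(targets=[0.02,0.0035,0.001,-0.005,0,0.02,0.0035,0.001,-0.012,0,0.02,0.0035,0.001,-0.019,0,0.02,0.0035,0.001,-0.026,0,0.02,0.0035,0.001,-0.03,0,0.02,0.0035,0.001,-0.033,0,0.02,0.0035,0.001,-0.035,0,0.02,0.0035,0.001,-0.036,0,0.02,0.0035,0.001,-0.036,0,0.02,0.0035,0.001,-0.036,0], grip_force=8)

```text
clock: 9.5
tcp_pos: [0.5525, -0.1385, 0.1123]
tcp_rot: [-180.0, 0.0, -171.4]
wrist_force: [-0.6, 0.4, -1.2]
width: 0.255
gripper_force: 13.2
```

```bash
python3 - <<'E'
from tilt import *
tilt(cams=("scene",))
im=shot("scene");save(im,"s3.png",(210,130,330,220),6)
E
```

```text
clk 9.5 tcp [ 0.5525 -0.1385  0.1123] yaw -171.36 F [-0.61  0.42 -1.17] w 0.255
tcp unit 0.0402 -0.0001
scene tilt 15.3 top z at X0 rel tcp -0.0109 316 X range -0.073 0.038
scene lip X [-0.1157 -0.1047 -0.0796] Z [-0.042  -0.0345 -0.0301] 87
```

View pics/s3.png

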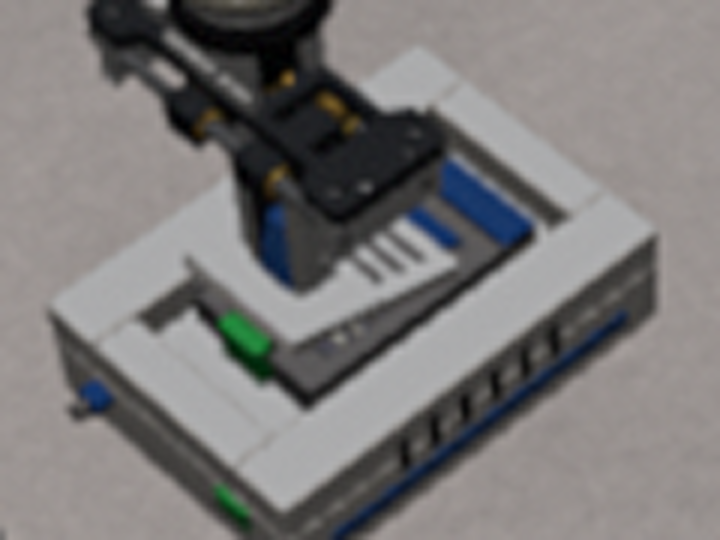

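The crop shows the lip (430,225) clear in front of the ledge (485,200), the cover between the guides. Lowering further by feel.

servo_tool(targets=[0.02,0,0,-0.0005,0,0.02,0,0,-0.001,0,0.02,0,0,-0.0015,0,0.02,0,0,-0.002,0,0.02,0,0,-0.0025,0,0.02,0,0,-0.003,0,0.02,0,0,-0.0035,0,0.02,0,0,-0.004,0,0.02,0,0,-0.004,0,0.02,0,0,-0.004,0])

```text
clock: 10.6
tcp_pos: [0.5523, -0.1384, 0.108]
tcp_rot: [180.0, 0.0, -171.4]
wrist_force: [-0.6, 0.6, -1.2]
width: 0.257
gripper_force: 13.2
```

servo_tool(targets=[0.02,0,0,-0.0003,0,0.02,0,0,-0.0006,0,0.02,0,0,-0.0009,0,0.02,0,0,-0.0012,0,0.02,0,0,-0.0015,0,0.02,0,0,-0.0018,0,0.02,0,0,-0.002,0,0.02,0,0,-0.002,0,0.02,0,0,-0.002,0,0.02,0,0,-0.002,0])

```text
clock: 11.6
tcp_pos: [0.5523, -0.1384, 0.1061]
tcp_rot: [180.0, 0.0, -171.4]
wrist_force: [0.3, 0.3, -0.3]
width: 0.252
gripper_force: 13.2
```

servo_tool(targets=[0.02,0,0,-0.0003,0,0.02,0,0,-0.0006,0,0.02,0,0,-0.0009,0,0.02,0,0,-0.001,0,0.02,0,0,-0.001,0,0.02,0,0,-0.001,0,0.02,0,0,-0.001,0,0.02,0,0,-0.001,0,0.02,0,0,-0.001,0,0.02,0,0,-0.001,0])

```text
clock: 12.6
tcp_pos: [0.5526, -0.1384, 0.1053]
tcp_rot: [-180.0, 0.0, -171.4]
wrist_force: [1.8, -0.3, 1.7]
width: 0.251
gripper_force: 10.5
```

Rail contact felt at TCP z ≈ 0.106. Raising about 2 mm and sliding the lip 12 mm in under the ledge.

servo_tool(targets=[0.02,0,0,0.001,0,0.02,0,0,0.0022,0,0.02,-0.002,-0.0003,0.0022,0,0.02,-0.004,-0.0006,0.0022,0,0.02,-0.006,-0.0009,0.0022,0,0.02,-0.008,-0.0012,0.0022,0,0.02,-0.01,-0.0015,0.0022,0,0.02,-0.0119,-0.0018,0.0022,0,0.02,-0.0119,-0.0018,0.0022,0,0.02,-0.0119,-0.0018,0.0022,0], grip_force=12)

```text
clock: 13.6
tcp_pos: [0.5404, -0.1402, 0.1073]
tcp_rot: [180.0, 0.0, -171.4]
wrist_force: [-0.3, 0.3, -1.1]
width: 0.258
gripper_force: 14.5
```

```bash
python3 - <<'E'
from tilt import *
im=shot("scene");save(im,"s4.png",(250,140,320,190),10)
tilt(cams=("scene",))
p=cloud(im);c=im["color"].astype(int);a=np.radians(8.7);d=p[...,:2]-[.5127,-.1445]
X=d@[np.cos(a),np.sin(a)];Y=d@[-np.sin(a),np.cos(a)];Z=p[...,2]
b=(c[...,2]>1.6*c[...,0])&(c[...,2]>50)&(X<-.03)&(X>-.11)&(abs(Y)<.055)
L=b&(Z>.0755);l=b&(Z<.0735)
print("ledge",np.percentile(X[L],[2,10,50,90,98]).round(4),L.sum(),"lip",np.percentile(X[l],[5,50,95]).round(4) if l.sum() else None,l.sum())
E
```

```text
clk 13.65 tcp [ 0.5404 -0.1402  0.1072] yaw -171.36 F [ 0.57  0.22 -1.36] w 0.253
tcp unit 0.0281 0.0
scene tilt 14.7 top z at X0 rel tcp -0.0111 312 X range -0.075 0.036
scene lip X [-0.1042 -0.0904 -0.0798] Z [-0.0403 -0.0311 -0.0244] 76
ledge [-0.1079 -0.0994 -0.0673 -0.042  -0.0324] 217 lip [-0.0787 -0.0576 -0.0509] 28
```

View pics/s4.png

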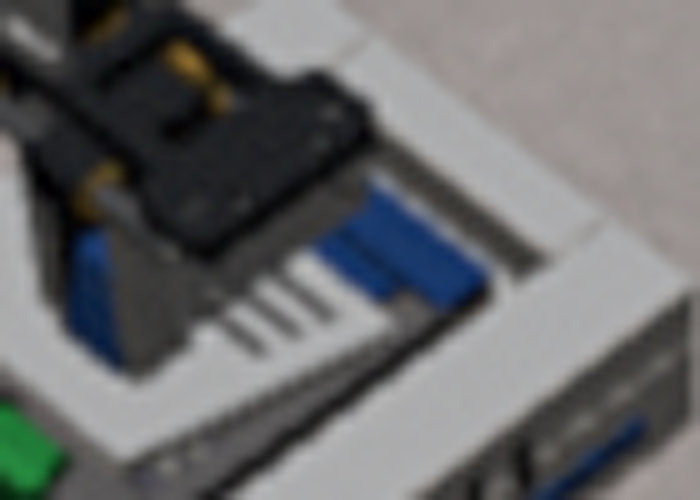

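The crop shows the lip (350,260) starting under the ledge edge (dark line), no collision. Feeling onward for the seal.

servo_tool(targets=[0.02,-0.0006,-0.0001,0,0,0.02,-0.0012,-0.0002,0,0,0.02,-0.0018,-0.0003,0,0,0.02,-0.0024,-0.0004,0,0,0.02,-0.003,-0.0005,0,0,0.02,-0.0036,-0.0005,0,0,0.02,-0.004,-0.0006,0,0,0.02,-0.004,-0.0006,0,0,0.02,-0.004,-0.0006,0,0,0.02,-0.004,-0.0006,0,0])

```text
clock: 14.7
tcp_pos: [0.5364, -0.1408, 0.1072]
tcp_rot: [180.0, 0.0, -171.4]
wrist_force: [0.3, -0.1, -0.1]
width: 0.257
gripper_force: 14.5
```

servo_tool(targets=[0.02,-0.0003,0,0,0,0.02,-0.0006,-0.0001,0,0,0.02,-0.0009,-0.0001,0,0,0.02,-0.0012,-0.0002,0,0,0.02,-0.0015,-0.0002,0,0,0.02,-0.0015,-0.0002,0,0,0.02,-0.0015,-0.0002,0,0,0.02,-0.0015,-0.0002,0,0,0.02,-0.0015,-0.0002,0,0,0.02,-0.0015,-0.0002,0,0])

```text
clock: 15.7
tcp_pos: [0.5349, -0.141, 0.1072]
tcp_rot: [180.0, 0.0, -171.4]
wrist_force: [0.3, -0.3, -1.9]
width: 0.25
gripper_force: 14.5
```

servo_tool(targets=[0.02,-0.0003,0,0,0,0.02,-0.0006,-0.0001,0,0,0.02,-0.0009,-0.0001,0,0,0.02,-0.0012,-0.0002,0,0,0.02,-0.0015,-0.0002,0,0,0.02,-0.0015,-0.0002,0,0,0.02,-0.0015,-0.0002,0,0,0.02,-0.0015,-0.0002,0,0,0.02,-0.0015,-0.0002,0,0,0.02,-0.0015,-0.0002,0,0])

```text
clock: 16.7
tcp_pos: [0.5334, -0.1412, 0.1072]
tcp_rot: [180.0, 0.0, -171.4]
wrist_force: [-0.2, 0.1, -1.6]
width: 0.254
gripper_force: 14.5
```

servo_tool(targets=[0.02,-0.0002,0,0,0,0.02,-0.0004,-0.0001,0,0,0.02,-0.0006,-0.0001,0,0,0.02,-0.0008,-0.0001,0,0,0.02,-0.001,-0.0002,0,0,0.02,-0.0012,-0.0002,0,0,0.02,-0.0012,-0.0002,0,0,0.02,-0.0012,-0.0002,0,0,0.02,-0.0012,-0.0002,0,0,0.02,-0.0012,-0.0002,0,0])

```text
clock: 17.7
tcp_pos: [0.5324, -0.1414, 0.1073]
tcp_rot: [-180.0, 0.0, -171.4]
wrist_force: [1.0, 0.7, -1.7]
width: 0.254
gripper_force: 14.5
```

```bash
cat > avg.py <<'E'
from h import *
F=[]
for i in range(4):
    get_image("scene");F.append(arm.observe()["wrist_force"])
o=arm.observe();print(round(o["clock"],2),o["tcp_pos"].round(4),np.mean(F,0).round(2),np.std(F,0).round(2))
E
python3 avg.py
```

```text
17.9 [ 0.5324 -0.1414  0.1073] [ 1.18  0.58 -1.28] [0.34 0.59 0.36]
```

servo_tool(targets=[0.02,-0.0002,0,0,0,0.02,-0.0004,0,0,0,0.02,-0.0006,-0.0001,0,0,0.02,-0.0006,-0.0001,0,0,0.02,-0.0006,-0.0001,0,0,0.02,-0.0006,-0.0001,0,0,0.02,-0.0006,-0.0001,0,0,0.02,-0.0006,-0.0001,0,0,0.02,-0.0006,-0.0001,0,0,0.02,-0.0006,-0.0001,0,0])

```text
clock: 18.9
tcp_pos: [0.5317, -0.1415, 0.1073]
tcp_rot: [180.0, 0.0, -171.4]
wrist_force: [4.3, 0.6, -1.7]
width: 0.257
gripper_force: 14.5
```

```bash
python3 avg.py
```

```text
19.1 [ 0.5317 -0.1415  0.1073] [ 2.8   0.36 -0.71] [0.84 0.26 0.38]
```

Fx ≈ 2.9 N: the seal is lightly touched, squeezed about 0.4 mm. Backing off 1.4 mm and swinging the far end down along the arc about the corner on the rails, as far as just above the catch.

servo_tool(targets=[0.02,0.0007,0.0001,0,0,0.02,0.0014,0.0002,-0.0006,0,0.02,0.0014,0.0002,-0.0012,0,0.02,0.0022,0.0003,-0.0025,0,0.02,0.0031,0.0005,-0.0038,0,0.02,0.0039,0.0006,-0.005,0,0.02,0.0046,0.0007,-0.0064,0,0.02,0.0054,0.0008,-0.0077,0,0.02,0.0061,0.0009,-0.009,0,0.02,0.0061,0.0009,-0.009,0], grip_force=10)

```text
clock: 20.1
tcp_pos: [0.5377, -0.1406, 0.0978]
tcp_rot: [180.0, -0.0, -171.4]
wrist_force: [0.1, -0.6, -0.9]
width: 0.252
gripper_force: 10.0
```

```bash
python3 avg.py; python3 - <<'E'
from tilt import *
tilt(cams=("scene",))
im=shot("scene");save(im,"s5.png",(220,140,320,215),8)
E
```

```text
20.3 [ 0.5379 -0.1405  0.098 ] [-0.15 -0.2  -0.94] [0.45 0.43 0.21]
clk 20.3 tcp [ 0.5379 -0.1405  0.098 ] yaw -171.36 F [ 0.27 -0.47 -0.96] w 0.257
tcp unit 0.0255 0.0002
scene tilt 9.4 top z at X0 rel tcp -0.0101 288 X range -0.076 0.035
scene lip X [-0.1022 -0.0924 -0.0817] Z [-0.0271 -0.0205 -0.016 ] 50
```

View pics/s5.png

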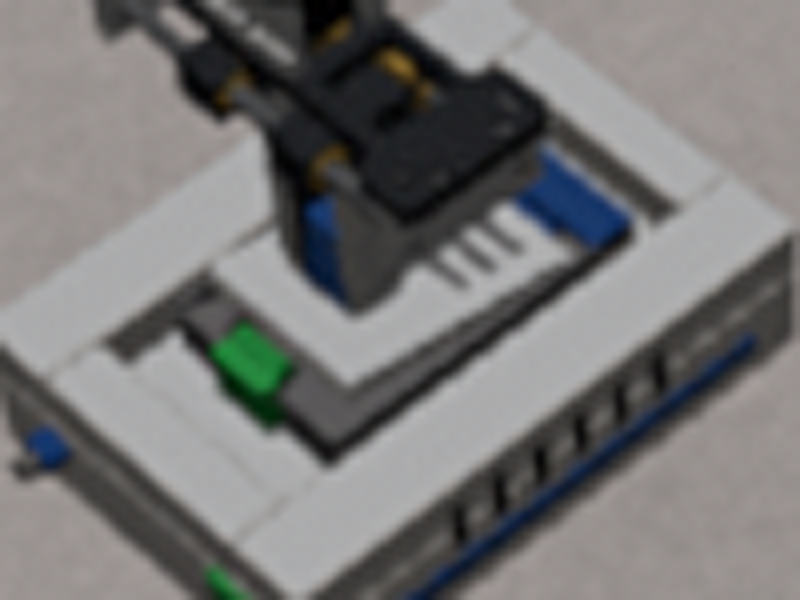

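Tilt 9.4°, lip (550,205 in crop) under the ledge, forces near zero, far edge just before the catch (250,355). Swinging on down and pressing.

servo_tool(targets=[0.02,0.0007,0.0001,-0.0015,0,0.02,0.0014,0.0002,-0.003,0,0.02,0.0021,0.0003,-0.0044,0,0.02,0.0028,0.0004,-0.0058,0,0.02,0.0034,0.0005,-0.0071,0,0.02,0.004,0.0006,-0.0083,0,0.02,0.0046,0.0007,-0.0095,0,0.02,0.005,0.0008,-0.0107,0,0.02,0.0054,0.0008,-0.0118,0,0.02,0.0056,0.0009,-0.0128,0], grip_force=15)

```text
clock: 21.4
tcp_pos: [0.5439, -0.1398, 0.0854]
tcp_rot: [-180.0, 0.1, -171.4]
wrist_force: [1.9, 0.4, 2.5]
width: 0.255
gripper_force: 15.0
```

```bash
python3 avg.py; python3 - <<'E'
from tilt import *
tilt(cams=("scene",))
E
```

```text
21.6 [ 0.5435 -0.1398  0.0853] [1.64 0.21 1.83] [0.58 0.71 0.61]
clk 21.6 tcp [ 0.5435 -0.1398  0.0853] yaw -171.36 F [1.79 1.11 1.9 ] w 0.254
tcp unit 0.0311 -0.0
scene tilt 0.2 top z at X0 rel tcp -0.0102 253 X range -0.077 0.029
scene lip X [-0.108  -0.0979 -0.0872] Z [-0.0156 -0.0081 -0.0016] 47
```

Cover reads level (0.2°) at plate height. Letting go and lifting clear to check.

servo_tool(targets=[0.03,0,0,0,0,0.036,0,0,0,0,0.04,0,0,0,0,0.04,0,0,0,0,0.04,0,0,0.005,0,0.04,0,0,0.02,0,0.04,0,0,0.04,0,0.04,0,0,0.07,0,0.04,0,0,0.1,0,0.04,-0.03,0.03,0.13,0])

```text
clock: 22.65
tcp_pos: [0.516, -0.1128, 0.2159]
tcp_rot: [-179.9, 0.1, -171.5]
wrist_force: [0.6, 0.0, 0.4]
width: 0.428
gripper_force: 0.0
```

servo_tool(targets=[0.04,-0.03,0.04,0.02,0,0.04,-0.05,0.08,0.03,0,0.04,-0.06,0.12,0.03,0,0.04,-0.07,0.16,0.03,0,0.04,-0.08,0.2,0.03,0,0.04,-0.08,0.22,0.03,0,0.04,-0.08,0.23,0.03,0,0.04,-0.08,0.23,0.03,0,0.04,-0.08,0.23,0.03,0,0.04,-0.08,0.23,0.03,0])

```text
clock: 23.65
tcp_pos: [0.4347, 0.1181, 0.2444]
tcp_rot: [-180.0, -0.0, -171.5]
wrist_force: [-0.0, 0.6, -0.3]
width: 0.424
gripper_force: 0.0
```

```bash
python3 - <<'E'
from h import *
a=np.radians(8.7)
for n in("scene","top"):
    im=shot(n);p=cloud(im);c=im["color"].astype(int);d=p[...,:2]-[.5127,-.1445]
    X=d@[np.cos(a),np.sin(a)];Y=d@[-np.sin(a),np.cos(a)];Z=p[...,2];w=c.min(-1)>90
    for lo,hi in((-.05,-.03),(-.03,-.01),(-.01,.005),(.037,.05),(.05,.058)):
        m=w&(X>lo)&(X<hi)&(abs(Y)<.03);print(n,lo,m.sum(),np.median(Z[m]).round(4),end=" | ")
    m=w&(X>-.1)&(X<.1)&(abs(Y)>.055)&(abs(Y)<.085)&(Z>.07);print("unit top",np.median(Z[m]).round(4))
    r,g,b=c[...,0],c[...,1],c[...,2];gr=(g>1.5*r)&(g>1.3*b)&(g>50)&(abs(X)<.1)&(abs(Y)<.03)
    print("catch X",np.percentile(X[gr],[5,50,95]).round(4))
    if n=="top": A=im["color"][180:330,380:510,::-1]
    else: B=im["color"][140:215,220:320,::-1]
A=cv2.resize(A,(390,450),interpolation=cv2.INTER_CUBIC);B=cv2.resize(B,(400,300),interpolation=cv2.INTER_CUBIC);B=cv2.copyMakeBorder(B,0,150,0,0,cv2.BORDER_CONSTANT)
cv2.imwrite("pics/end.png",np.hstack([A,B])); print(arm.observe()["clock"])
E
```

```text
scene -0.05 96 0.0754 | scene -0.03 106 0.0755 | scene -0.01 48 0.0764 | scene 0.037 74 0.0758 | scene 0.05 41 0.0754 | unit top 0.0755
catch X [0.0628 0.0726 0.0781]
top -0.05 218 0.0755 | top -0.03 213 0.0754 | top -0.01 155 0.075 | top 0.037 130 0.0754 | top 0.05 87 0.0748 | unit top 0.0753
catch X [0.0582 0.0674 0.0743]
23.75
```

View pics/end.png

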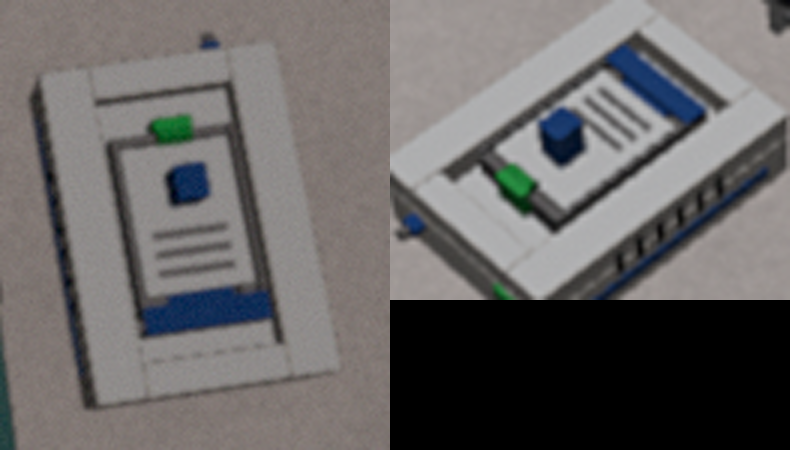

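The cover is level with its top flush with the unit's (75.4 mm against 75.3 mm at both ends). In the picture the lip is under the ledge (205,312) and the green catch overlaps the far edge (172,132). The gripper is clear, so I'm handing in.

```bash
python3 -c "
from rig import ticket
print(ticket.close_job())"
```

```text
the job is handed in; nothing more can be done
None
```

The smallest cover is on the compressor: lip hooked under the ledge, plate level, catch seen over its far edge, and released. The seal was touched at about 3 N (up to 4.3 N in one reading, under the 7 N limit), and the job was handed in at about 24 s of the 51 s allowed; I did not re-check the desk items, which the arm never went near.

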